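Unlock the tall fume-filter pot

TASK

The filter in the taller of the two fume-filter pots is due for a change. Squeeze the two spring tabs on top of its cap together and, keeping them squeezed, turn the cap counter-clockwise (seen from above) as far as it goes, then let go so that the tabs spring out into the open position. Leave the short pot locked.

Things in the scene. Friction and masses are not known exactly. Their poses are not given: they have to be found in the camera images.
- tall_pot_cap_grip (a point): Mid-point between the two tabs on the cap of the TALL pot, on the turning axis, 144.5 mm above the table. It turns with the cap: z up, tabs (upright grey plates, 24 wide, 6 thick) at +y and -y, outer faces 60 mm apart at rest, 40 fully squeezed. Tab tops 155.5 mm, aluminium collar round the cap 118 mm above the table. The pot: grey round can 88 mm wide, shell 110 mm high, screwed down.
- tall_pot_cap (a joint): Turn of the tall pot's cap, rad: 0 to 0.02 locked, grows counter-clockwise from above, end stop 1.05 (60 degrees). Each tab slides in 10 mm against a 1.5 to 4.5 N spring; its tooth, in a notch of the collar, blocks the turn until that tab is in by over 4 mm. Both must stay in; from 0.9 on the teeth spring out into wide open notches when let go. Friction 0.04 N m.
- short_pot_cap_grip (a point): The same point on the SHORT pot, a bystander with the same cap, tabs and diameter but a shell only 60 mm high: this point is 94.5 mm above the table, its tab tops 105.5 mm. Either pot may stand left or right.
- short_pot_cap (a joint): Turn of the short pot's cap, rad: 0 to 0.02 locked; it must stay locked.

How it is judged (in metres and radians):
At the end, for the whole second after the job is handed in: The tall pot's cap stands turned counter-clockwise to within 10 degrees of its end stop (joint above 0.88 rad), at rest and released; the short pot's cap is still locked (below 0.12 rad) (value of joint tall_pot_cap above 0.88 rad and velocity of joint tall_pot_cap below 0.05 rad/s and value of joint short_pot_cap below 0.12 rad); the robot touches nothing.
It fails at once if the short pot's cap is unlocked (value of joint short_pot_cap above 0.12 rad).
It also fails if it takes over 26 s, if anything falls off the work surface, if the arm or the gripper's body presses on something with over 40 N, if the wrist force passes 120 N, or if a joint passes its speed limit or range.

ROBOT

A 6-joint arm with a two-finger parallel gripper is mounted at the origin on a cart in front of the work surface, level with it; the furniture and walls round the work are solid. World frame = base frame: x ahead of the robot, y to its left, z up, the work surface at z = 0. Lengths are in mm, angles in degrees, forces in N, time in s.
With the tool pointing down it reaches from about 300 to 850 mm from the base axis. Payload 4.2 kg.
Tool frame: the origin (TCP) lies midway between the tips of the shut fingers; the grasp point (between the pads) lies 19 mm behind it; y points along the fingers, z is the direction in which the jaws open and shut, and the axes are right-handed (so a half turn about y gives the same grasp; the last joint's range is limited). The gripper opens to 91 mm and grips with 3 to 60 N. Pads are 32 mm wide; open, the fingers measure 118 mm over their backs; the gripper's body (76 mm by 178 mm) begins 60 mm behind the grasp point.
Start: joints at [-76.948, 18.312, 89.639, -0, 72.044, -1.146], TCP at [141.034, -557.452, 213.976] pointing down, gripper open.
Joint ranges: [-177.97, 177.97], [-48.28, 115.42], [12.27, 149.76], [-77.06, 257.06], [2.81, 150.46], [-146.56, 146.56]. Speed limits (degrees/s): [147.25, 147.25, 180, 180, 180, 180].

INTERFACE

Orientations are given as [roll, pitch, yaw] about the fixed x, y, z axes, in that order (R = Rz(yaw) Ry(pitch) Rx(roll)).
In Python, from workcell import env gives the robot as it stands.
- The arm moves only by the shell command python3 -m handwheel 'ROWS' [FORCE]. ROWS is JSON, a list of rows, each a list of 3 entries, a list of its own where there are three numbers: the opening, from 0 (shut) to 1 (fully open), then the shift along the tool's x, y, z in mm, then the turn, a rotation vector about the tool's x, y, z in degrees. A call has exactly 10 rows; each row shifts and turns the commanded pose from where the row before left it, along the tool's axes as they then stand; what a row does not reach is not made up. A row lasts 1/12 s, in which the tool goes at most 41.7 mm and 7.16 degrees, less where a joint would pass 70% of its speed; a pose out of reach is approached as far as the arm can. A call is refused whole if a number of a shift passes 41.7 or a number of a turn 7.16, either way. A call with a gripper value outside its range is refused whole. The fingers move at their own pace and stop on an object; FORCE is the grip in N (left out, the last holds). Time passes only in rows, so rows that do not move let the fingers close, or fill a call up. It gives the time, the measured TCP pose, the force and the opening at its end, in the units of the state.
- env.state(): the state, without advancing time (a new reading comes with each control period).
- env.grab_frame(name): name is "side" or "top" or "wrist"; returns the picture (400x640x3 uint8, red, green, blue); there is no depth.
- env.camera_info(name): a dict with "fx", "fy", "cx", "cy" (pixels), "camera_from_world" (4x4, takes a point from world to camera coordinates); the wrist camera has in their place "mount" (4x4, takes a point from camera to tool coordinates, whose origin is the TCP and whose axes are the tool frame's). Camera axes: x right, y down, z forward; pixel columns grow to the right and rows downward; lengths in mm; the calibration is good to about 2 mm. A picture is of the moment at which its call begins: read the wrist's pose just before it. camera_info takes no time and is no camera call.
- env.job_done(): hands the job in, once; it reports no verdict.
Trained networks look in the newest picture that a camera, given by its name, has taken for a name from the list of things; names that differ only in an ending like _2 or _b are one class to them, and where a whole thing is asked for, a point or a joint stands for the part that bears it (a point fixed in the world has none). Each returns a list of dicts, best first, with "p" (0 to 1); they miss things now and then, are a little off and sometimes report something else, mostly with a low value. They report only what shows in the picture. A call takes as long as a camera call.
- env.masks_of(camera, label): "region" (400x640 bool, what is visible of it) and "location" ([column, row] in pixels, amid what is visible of it).
The state is a dict: "time_s": time; "qpos": joint angles; "qvel": joint speeds; "effort": joint torques, N m; "ee_pos": TCP position; "ee_rot": TCP orientation; "force": force on the tool from outside, world axes, zero at the start; "torque": the same for the moment, N m; "gripper_width": finger opening in mm.
Only numpy, scipy, OpenCV 4.12 (cv2) and the standard library are available. Lean on these libraries where they do the work, as an engineer would, in place of code of your own. Each camera call takes 0.05 s, during which the arm holds its last target.

## Working session

There is one attempt and no reset: what is moved stays moved. The work goes in short steps, Python scripts to look and compute and a shell command to move; the robot and the scene stay as the last step left them, time stands still between calls to the robot, and variables do not carry over. Pictures are saved under pics/ and viewed, and the job is handed in when it is done.

```bash
ls; mkdir -p pics; python3 - <<'E'
from workcell import env
import cv2,numpy as np
s=env.state();print({k:s[k] for k in("time_s","ee_pos","ee_rot","force","gripper_width")})
for c in("top","side"):
    im=env.grab_frame(c);cv2.imwrite(f"pics/{c}0.png",im[:,:,::-1])
    for l in("tall_pot_cap_grip","short_pot_cap_grip"):
        for d in env.masks_of(c,l)[:3]:print(c,l,d["p"],d["location"],d["region"].sum())
    i=env.camera_info(c);print(c,i)
print(env.camera_info("wrist"))
E
```

```text
pics
{'time_s': 0.0, 'ee_pos': array([ 140.91671606, -556.94687455,  213.0924807 ]), 'ee_rot': array([-9.01024047e+01,  8.27844721e-04, -1.65799090e+02]), 'force': array([-0.25885004, -0.23866727, -0.18388722]), 'gripper_width': 91.26048295929733}
top tall_pot_cap_grip 0.66 [384.5, 198.9] 703
top short_pot_cap_grip 0.66 [265.7, 184.6] 618
top {'fx': 397.0260693458737, 'fy': 397.0260693458737, 'cx': 314.9172523478298, 'cy': 195.1267302568447, 'camera_from_world': array([[ 2.38197200e-02, -9.99657956e-01,  1.07977576e-02,
        -4.13352106e+00],
       [-9.85056951e-01, -2.53119312e-02, -1.70358766e-01,
         4.68997018e+02],
       [ 1.70573808e-01, -6.57850804e-03, -9.85322942e-01,
         9.27697297e+02],
       [ 0.00000000e+00,  0.00000000e+00,  0.00000000e+00,
         1.00000000e+00]])}
side tall_pot_cap_grip 0.55 [307.6, 242.3] 407
side short_pot_cap_grip 0.72 [326.8, 205.3] 341
side {'fx': 469.7326554391063, 'fy': 469.7326554391063, 'cx': 324.7203603718852, 'cy': 199.35396038980952, 'camera_from_world': array([[ 9.99474179e-01,  2.97300992e-02,  1.29416978e-02,
        -4.89255956e+02],
       [ 2.46612977e-02, -4.37857532e-01, -8.98706071e-01,
         1.24307424e+02],
       [-2.10520008e-02,  8.98552671e-01, -4.38360480e-01,
         1.26120380e+03],
       [ 0.00000000e+00,  0.00000000e+00,  0.00000000e+00,
         1.00000000e+00]])}
{'fx': 348.157379749189, 'fy': 348.157379749189, 'cx': 316.18453514354076, 'cy': 203.64020747684748, 'mount': array([[-1.02402021e-03,  9.56343636e-01,  2.92242709e-01,
        -8.33131804e+01],
       [ 1.92167700e-04, -2.92242669e-01,  9.56344177e-01,
        -1.70622685e+02],
       [ 9.99999457e-01,  1.03547538e-03,  1.15484042e-04,
         2.27760973e-01],
       [ 0.00000000e+00,  0.00000000e+00,  0.00000000e+00,
         1.00000000e+00]])}
```

View pics/top0.png

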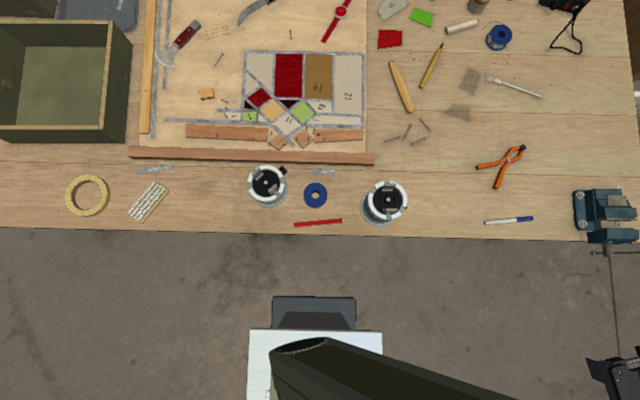

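View pics/side0.png

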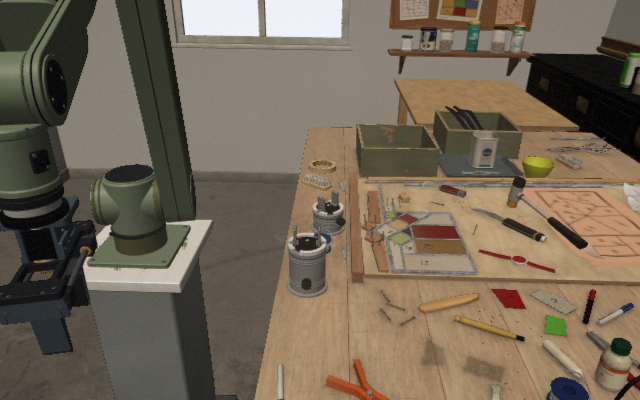

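The tall pot is the right one in the top picture (~386,200) and the nearer one in the side picture (~307,255). The short pot is at ~266,185 in the top view. Next I'll zoom in and triangulate.

```bash
cat > h.py <<'E'
from workcell import env
import numpy as np,cv2
from scipy.spatial.transform import Rotation as R
def T_tool(s=None):
    s=s or env.state();T=np.eye(4);T[:3,:3]=R.from_euler('xyz',s["ee_rot"],degrees=True).as_matrix();T[:3,3]=s["ee_pos"];return T
def cfw(c,T=None):
    i=env.camera_info(c)
    return np.linalg.inv(T@i["mount"]) if c=="wrist" else i["camera_from_world"]
def onplane(c,px,z,T=None):
    i=env.camera_info(c);M=np.linalg.inv(cfw(c,T))
    d=M[:3,:3]@np.array([(px[0]-i["cx"])/i["fx"],(px[1]-i["cy"])/i["fy"],1]);o=M[:3,3]
    return o+d*(z-o[2])/d[2]
def proj(c,p,T=None):
    i=env.camera_info(c);q=cfw(c,T)@np.append(p,1);return np.array([i["fx"]*q[0]/q[2]+i["cx"],i["fy"]*q[1]/q[2]+i["cy"]])
E
python3 - <<'E'
from h import *
t=cv2.imread("pics/top0.png");s=cv2.imread("pics/side0.png")
a=cv2.resize(t[165:235,350:420],(390,390),interpolation=cv2.INTER_CUBIC)
b=cv2.resize(s[220:300,270:350],(390,390),interpolation=cv2.INTER_CUBIC)
cv2.imwrite("pics/z0.png",np.hstack([a,b]))
print(onplane("top",(384.5,198.9),144.5),onplane("side",(307.6,242.3),144.5),onplane("top",(265.7,184.6),94.5),onplane("side",(326.8,205.3),94.5))
E
```

```text
[ 446.47866608 -143.13437436  144.5       ] [ 456.68516461 -197.93970235  144.5       ] [481.28727389 121.92921905  94.5       ] [491.57118559  80.56664913  94.5       ]
```

View pics/z0.png

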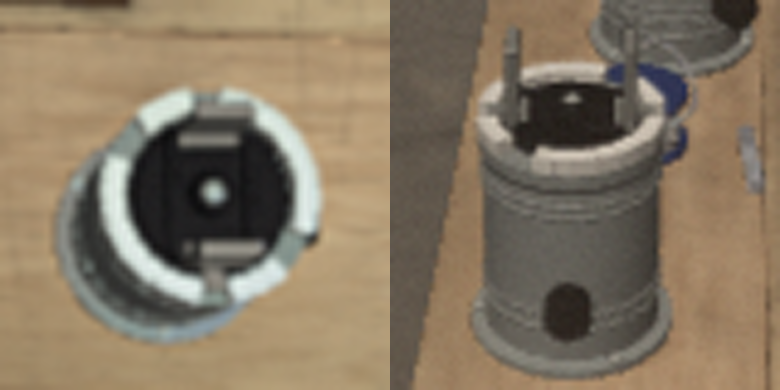

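```bash
python3 - <<'E'
from h import *
c=onplane("top",(350+211*70/390,165+194*70/390),118);print(c, onplane("side",(270+182*80/390,220+105*80/390),118))
print(onplane("top",(350+212*70/390,165+193*70/390),118))
T=T_tool();g=np.array([c[0],c[1],235]);print(T[:3,:3].T@(g-T[:3,3]))
E
```

```text
[ 449.03203859 -155.58119143  118.        ] [ 453.06628358 -151.05060677  118.        ]
[ 449.44962703 -155.98691485  118.        ]
[-397.15411403  -21.15649951 -313.90242896]
```

```bash
python3 -m handwheel '[[1,[-30,-2,-24],[0,0,0]],[1,[-30,-2,-24],[0,0,0]],[1,[-30,-2,-24],[0,0,0]],[1,[-30,-2,-24],[0,0,0]],[1,[-30,-2,-24],[0,0,0]],[1,[-30,-2,-24],[0,0,0]],[1,[-30,-2,-24],[0,0,0]],[1,[-30,-2,-24],[0,0,0]],[1,[-30,-2,-24],[0,0,0]],[1,[-30,-2,-24],[0,0,0]]]' 20
python3 -m handwheel '[[1,[-32,-1,-25],[0,0,0]],[1,[-32,0,-25],[0,0,0]],[1,[-32,0,-25],[0,0,0]],[1,[0,0,0],[0,-7,0]],[1,[0,0,0],[0,-7,0]],[1,[0,0,0],[0,-7,0]],[1,[0,0,0],[0,-7,0]],[1,[0,0,0],[0,-7,0]],[1,[0,0,0],[0,-7,0]],[1,[0,0,0],[0,-7,0]]]'
python3 - <<'E'
from h import *
s=env.state();T=T_tool(s);im=env.grab_frame("wrist");cv2.imwrite("pics/w1.png",im[:,:,::-1])
print(s["qpos"],s["ee_rot"],s["ee_pos"])
for d in env.masks_of("wrist","tall_pot_cap_grip")[:3]:print(d["p"],d["location"],d["region"].sum(),onplane("wrist",d["location"],144.5,T))
print(proj("wrist",(451,-153,144.5),T))
np.save("T1.npy",T)
E
```

```text
time_s: 1.13
ee_pos: [373.7, -249.5, 234.2]
ee_rot: [-90.0, 0.0, -165.8]
force: [-0.3, -0.8, -0.5]
gripper_width: 91.2
time_s: 1.97
ee_pos: [447.6, -154.8, 234.9]
ee_rot: [-90.0, -0.0, -116.4]
force: [0.3, 0.6, -0.0]
gripper_width: 91.6
[-2.04706124e+01  8.32466642e+00  1.00037480e+02 -4.54414324e-03
  7.16397538e+01  5.97767112e+00] [-9.00014405e+01 -4.48719313e-03 -1.16446852e+02] [ 447.61284687 -154.84577102  234.92140186]
0.73 [316.8, 190.8] 4879 [ 454.43733441 -142.88143543  144.5       ]
[318.60116836 203.86017099]
```

View pics/w1.png

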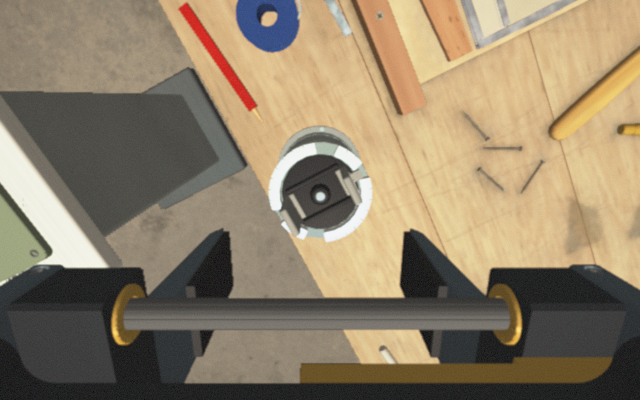

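```bash
python3 - <<'E'
import cv2
a=cv2.imread("pics/w1.png")[130:250,260:380]
a=cv2.resize(a,(600,600),interpolation=cv2.INTER_CUBIC)
for k in range(0,600,100):
    cv2.putText(a,str(260+k//5),(k,10),0,.4,(0,0,255),1);cv2.putText(a,str(130+k//5),(0,k+10),0,.4,(0,0,255),1)
cv2.imwrite("pics/w1z.png",a)
E
```

```text
(no output)
```

View pics/w1z.png

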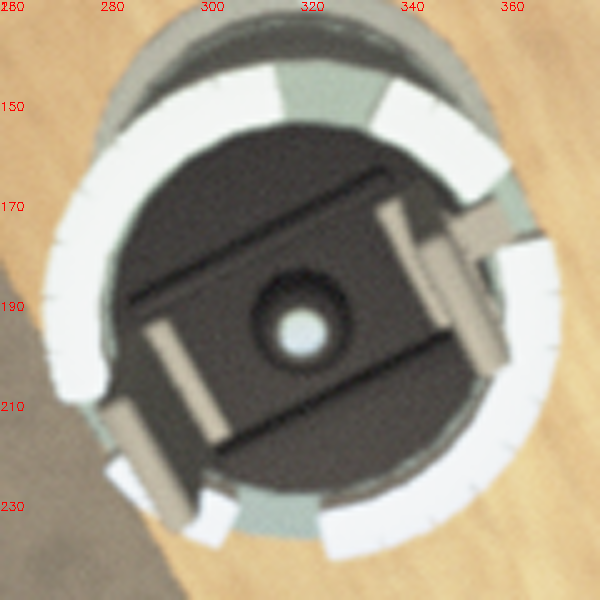

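Wrist view: the outer tab tops are centred at about (352,191) on the right and (290,223) on the left, and their line is tilted about 27° in the image.

```bash
python3 - <<'E'
from h import *
T=np.load("T1.npy")
f=lambda u,v,z=155.5:onplane("wrist",(260+u/5,130+v/5),z,T)
r=(f(430,240)+f(495,368))/2;l=(f(118,405)+f(183,525))/2
d=r-l;c=(r+l)/2;print(r,l,np.linalg.norm(d),"yaw",np.degrees(np.arctan2(d[1],d[0])))
for a,b in((f(430,240),f(495,368)),(f(118,405),f(183,525))):
    e=a-b;print("plate",np.linalg.norm(e),np.degrees(np.arctan2(e[1],e[0]))-90)
print("c",c,"boltcentre@118ish",f(301,328,118),"collar",f(303,310,118))
z=T[:3,2];print("toolz yaw",np.degrees(np.arctan2(z[1],z[0])))
g=np.array([c[0],c[1],125.5]);print(T[:3,:3].T@(g-T[:3,3]))
E
```

```text
[ 479.46464272 -152.15982782  155.5       ] [ 426.14510987 -154.08697812  155.5       ] 53.35434838760081 yaw 2.069964400782454
plate 22.181529497660783 1.1571420838249509
plate 21.70418153582351 -0.41684884646272735
c [ 452.8048763  -153.12340297  155.5       ] boltcentre@118ish [ 452.08822034 -154.34144442  118.        ] collar [ 453.80538878 -151.62563033  118.        ]
toolz yaw -26.44685213860525
[ -3.86304907 109.42100203   3.88433688]
```

```bash
python3 -m handwheel '[[1,[-4,0,4],[0,-6.9,0]],[1,[0,0,0],[0,-6.9,0]],[1,[0,0,0],[0,-6.9,0]],[1,[0,0,0],[0,-6.7,0]],[1,[0,20,0],[0,0,0]],[1,[0,20,0],[0,0,0]],[1,[0,15,0],[0,0,0]],[1,[0,0,0],[0,0,0]],[1,[0,0,0],[0,0,0]],[1,[0,0,0],[0,0,0]]]'
python3 - <<'E'
from h import *
s=env.state();T=T_tool(s);im=env.grab_frame("wrist")[:,:,::-1].copy()
cv2.imwrite("pics/w2.png",im)
print(s["ee_rot"],s["ee_pos"],T[:3,:3].T@(np.array([452.7,-153.2,125.5])-T[:3,3]))
for p in((452.7,-153.2,155.5),(481,-153,155.5),(424.5,-153,155.5)):print(proj("wrist",p,T))
np.save("T2.npy",T)
E
```

```text
time_s: 2.9
ee_pos: [453.7, -153.4, 180.9]
ee_rot: [-89.9, -0.0, -89.5]
force: [1.5, -0.0, -0.1]
gripper_width: 91.4
[-8.99104405e+01 -3.86643323e-02 -8.94806613e+01] [ 453.73063282 -153.43607184  180.86637121] [-0.28276612 55.36451778 -1.11499273]
[314.1000428  239.65755606]
[360.62212803 239.73635792]
[267.67793349 238.97053633]
```

View pics/w2.png

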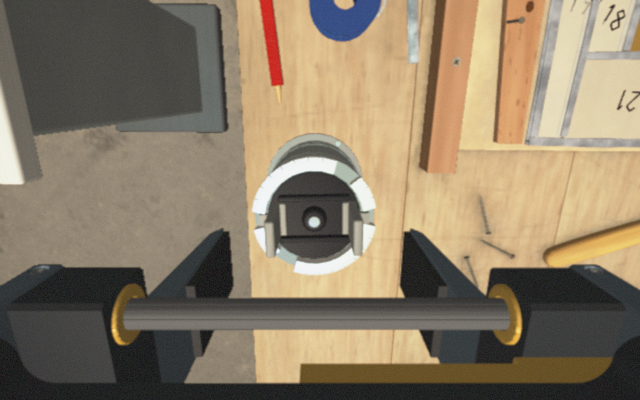

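The tab tops show at (357,239) and (269,239), which matches my projection. The jaws are aligned, so I'll descend and squeeze.

```bash
python3 -m handwheel '[[1,[0,15,-1],[0,0,0]],[1,[0,15,0],[0,0,0]],[1,[0,15,0],[0,0,0]],[1,[0,10,0],[0,0,0]],[1,[0,0,0],[0,0,0]],[0.3,[0,0,0],[0,0,0]],[0.3,[0,0,0],[0,0,0]],[0.3,[0,0,0],[0,0,0]],[0.3,[0,0,0],[0,0,0]],[0.3,[0,0,0],[0,0,0]]]' 20
python3 -m handwheel '[[0.3,[0,0,0],[0,0,0]],[0.3,[0,0,0],[0,0,0]],[0.3,[0,0,0],[0,0,0]],[0.3,[0,0,0],[0,0,0]],[0.3,[0,0,0],[0,0,0]],[0.3,[0,0,0],[0,0,0]],[0.3,[0,0,0],[0,0,0]],[0.3,[0,0,0],[0,0,0]],[0.3,[0,0,0],[0,0,0]],[0.3,[0,0,0],[0,0,0]]]'
python3 - <<'E'
from h import *
s=env.state();print(s["ee_pos"],s["ee_rot"],s["force"],s["torque"],s["gripper_width"],s["qpos"])
im=env.grab_frame("wrist")[:,:,::-1].copy();cv2.imwrite("pics/w3.png",im)
E
```

```text
time_s: 3.78
ee_pos: [452.4, -153.3, 125.6]
ee_rot: [-89.9, -0.0, -89.4]
force: [-0.1, -0.6, 0.1]
gripper_width: 61.1
time_s: 4.62
ee_pos: [452.2, -153.3, 125.7]
ee_rot: [-90.0, -0.0, -89.4]
force: [-1.4, 0.7, 6.9]
gripper_width: 39.5
[ 452.17745188 -153.29188754  125.69581833] [-8.99675624e+01 -3.01119357e-02 -8.93782322e+01] [-1.3838776   0.68778657  6.92169956] [0.03916233 0.20201653 0.07678043] 39.50981677349018 [-2.00955094e+01  1.41337146e+01  1.09651041e+02 -2.00903970e-02
  5.61742533e+01 -2.07061080e+01]
```

View pics/w3.png

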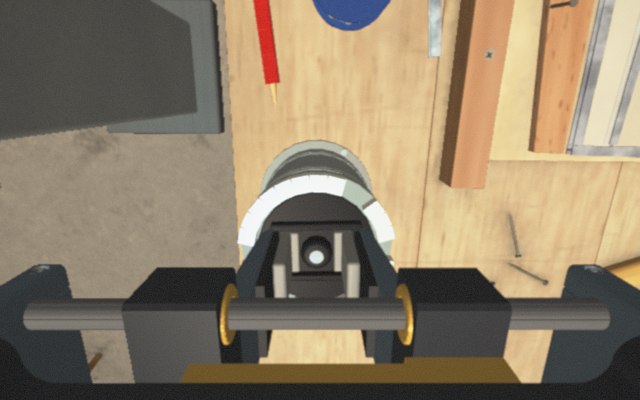

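Both tabs are fully squeezed: the opening reads 39.5 mm and the side force is small. Now I'll turn.

```bash
python3 -m handwheel '[[0.3,[0,0,0],[0,-2,0]],[0.3,[0,0,0],[0,-3,0]],[0.3,[0,0,0],[0,-4,0]],[0.3,[0,0,0],[0,-4,0]],[0.3,[0,0,0],[0,-4,0]],[0.3,[0,0,0],[0,-4,0]],[0.3,[0,0,0],[0,-4,0]],[0.3,[0,0,0],[0,-4,0]],[0.3,[0,0,0],[0,0,0]],[0.3,[0,0,0],[0,0,0]]]'
python3 - <<'E'
from h import *
s=env.state();print(s["ee_pos"],s["ee_rot"],s["force"],s["torque"],s["gripper_width"],s["qpos"][5])
im=env.grab_frame("wrist")[:,:,::-1].copy();cv2.imwrite("pics/w4.png",im)
E
```

```text
time_s: 5.5
ee_pos: [452.3, -153.3, 125.7]
ee_rot: [-90.0, -0.0, -60.4]
force: [-0.7, 0.6, 7.5]
gripper_width: 38.9
[ 452.3367519  -153.29505579  125.69710254] [-8.99665744e+01 -4.65454443e-02 -6.03869731e+01] [-0.70836775  0.64437506  7.54756011] [ 0.13882938  0.07541759 -0.00541782] 38.94950641693868 -49.707754067658556
```

View pics/w4.png

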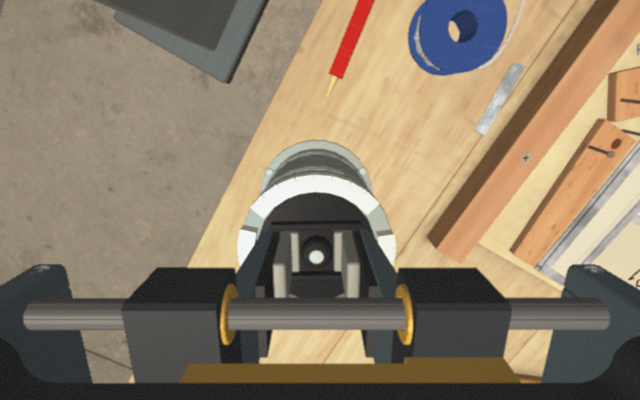

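The cap turned 29° with the tool and the torque is tiny. I'll carry on to the stop.

```bash
python3 -m handwheel '[[0.3,[0,0,0],[0,-4,0]],[0.3,[0,0,0],[0,-4,0]],[0.3,[0,0,0],[0,-4,0]],[0.3,[0,0,0],[0,-4,0]],[0.3,[0,0,0],[0,-4,0]],[0.3,[0,0,0],[0,-4,0]],[0.3,[0,0,0],[0,-3,0]],[0.3,[0,0,0],[0,-2,0]],[0.3,[0,0,0],[0,-1,0]],[0.3,[0,0,0],[0,0,0]]]'
python3 - <<'E'
from h import *
s=env.state();print(s["ee_pos"],s["ee_rot"],s["force"],s["torque"],s["gripper_width"],s["qpos"][5])
E
```

```text
time_s: 6.38
ee_pos: [452.5, -153.2, 125.7]
ee_rot: [-90.0, -0.1, -30.4]
force: [-0.6, 1.0, 7.3]
gripper_width: 39.5
[ 452.48565588 -153.15661239  125.70785915] [-8.99706117e+01 -6.53762448e-02 -3.03735523e+01] [-0.58602564  1.02897672  7.32133284] [0.20628204 0.04869961 0.01441711] 39.53305207978124 -79.72943752741783
```

```bash
python3 -m handwheel '[[0.3,[0,0,0],[0,-1,0]],[0.3,[0,0,0],[0,-1,0]],[0.3,[0,0,0],[0,0,0]],[0.3,[0,0,0],[0,0,0]],[0.3,[0,0,0],[0,0,0]],[0.3,[0,0,0],[0,0,0]],[0.3,[0,0,0],[0,0,0]],[0.3,[0,0,0],[0,0,0]],[0.3,[0,0,0],[0,0,0]],[0.3,[0,0,0],[0,0,0]]]'
python3 - <<'E'
from h import *
s=env.state();print(s["ee_pos"],s["ee_rot"],s["force"],s["torque"],s["gripper_width"],s["qpos"][5])
E
```

```text
time_s: 7.22
ee_pos: [452.5, -153.1, 125.7]
ee_rot: [-90.0, -0.1, -28.4]
force: [-1.3, 0.2, 6.4]
gripper_width: 39.1
[ 452.48114817 -153.12810818  125.7040828 ] [-8.99640904e+01 -6.44731214e-02 -2.84437979e+01] [-1.2614139   0.18838071  6.35057054] [ 0.2238326  -0.02150572 -0.13426643] 39.09209442384928 -81.6684170386368
```

The torque about vertical rose to −0.13 N m at 61°, so the end stop is reached. Next I'll release slowly and rise.

```bash
python3 -m handwheel '[[0.6,[0,0,0],[0,0,0]],[0.8,[0,0,0],[0,0,0]],[1,[0,0,0],[0,0,0]],[1,[0,0,0],[0,0,0]],[1,[0,0,0],[0,0,0]],[1,[0,0,0],[0,0,0]],[1,[0,0,0],[0,0,0]],[1,[0,0,0],[0,0,0]],[1,[0,0,0],[0,0,0]],[1,[0,0,0],[0,0,0]]]'
python3 -m handwheel '[[1,[0,-5,0],[0,0,0]],[1,[0,-15,0],[0,0,0]],[1,[0,-25,0],[0,0,0]],[1,[0,-30,0],[0,0,0]],[1,[0,-20,0],[0,0,0]],[1,[0,-5,0],[0,0,0]],[1,[0,0,0],[0,0,0]],[1,[0,0,0],[0,0,0]],[1,[0,0,0],[0,0,0]],[1,[0,0,0],[0,0,0]]]'
python3 - <<'E'
from h import *
s=env.state();T=T_tool(s);im=env.grab_frame("wrist")[:,:,::-1].copy();cv2.imwrite("pics/w5.png",im)
t=env.grab_frame("top")[:,:,::-1];si=env.grab_frame("side")[:,:,::-1]
print(s["force"],s["ee_rot"]);np.save("T5.npy",T)
print(proj("wrist",(452.5,-153.2,130),T))
z=lambda a:cv2.resize(a,(390,390),interpolation=cv2.INTER_CUBIC)
cv2.imwrite("pics/z5.png",np.hstack([z(im[140:260,255:375]),z(t[155:225,230:300])]))
cv2.imwrite("pics/s5.png",z(si[170:310,260:400]))
E
```

```text
time_s: 8.05
ee_pos: [452.0, -153.2, 124.8]
ee_rot: [-90.0, 0.0, -28.4]
force: [-0.5, -0.1, -0.7]
gripper_width: 91.4
time_s: 8.88
ee_pos: [451.2, -152.9, 223.4]
ee_rot: [-90.0, 0.2, -28.4]
force: [-0.4, -0.4, 0.1]
gripper_width: 91.0
[-0.39444648 -0.37683681  0.07555403] [-90.03121053   0.17814063 -28.40083916]
[316.59105436 208.14276093]
```

View pics/z5.png

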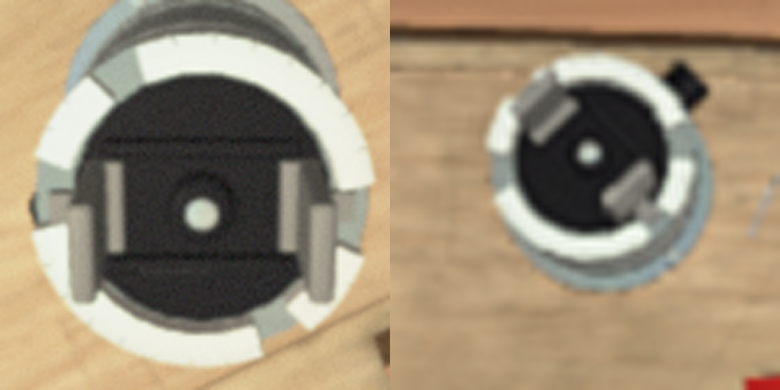

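View pics/s5.png

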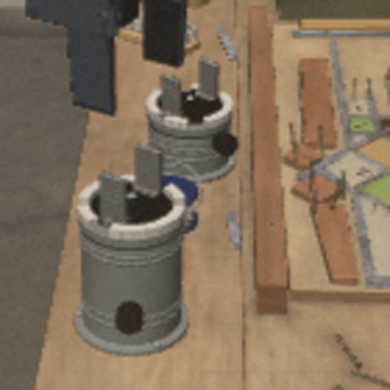

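The wrist view shows the tall pot's tabs sprung out, in line with the jaws, with their teeth in the notches. The short pot looks unchanged, and the gripper is well clear.

```bash
python3 - <<'E'
from workcell import env
print(env.job_done())
E
```

```text
the job is handed in; nothing more can be done
None
```

I turned the tall pot's cap (the right-hand pot in the top picture) counter-clockwise to its end stop, released it, and handed the job in at about 9 s. I found the pot from the top, side and wrist pictures, then squeezed both tabs fully in with 20 N (opening 39.5 mm).

- **Turn:** the tool turned about 61° with the tabs held in. At the end the torque about vertical rose to about −0.13 N m, which marked the stop.
- **Release:** after I opened the jaws and rose about 100 mm, the wrist picture showed the tabs sprung out, in line with the jaws, with their teeth in the notches. The tool force was near zero.
- **Short pot:** the arm never went near it. It looked unchanged in the pictures, judged by eye; I did not measure its joint.

No check failed. The trained network put the tall cap's centre about 10 mm to one side in the wrist picture. I used the tab edges and collar instead, which agreed with each other to about 2 mm.

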